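Start the porcelain furnace from its console

TASK

Start a firing from the grey furnace console on the dental bench: press the large round key to wake the furnace and let it spring back, then press the long bar key to start it and let it spring back. Press each key well down, one at a time, and do not press the square key or the small round key.

Things in the scene. Friction and masses are not known exactly. Their poses are not given: they have to be found in the camera images.
- console: Grey furnace console, fixed: 370 mm long (its y), 190 mm deep (its x, away from the robot), deck 45 mm high, low display strip along its far edge. Origin: centre of its underside. Four white keys stand in a row along its y, 75 mm apart, in an order that changes; a loose terracotta tray (40 mm wide, 17 mm high) lies on the deck at the row's +y end.
- round_key_top (a point): The large round key: white plastic disc cap, 44 mm in diameter, the larger of the two round keys. The point is the centre of the cap's top face and moves with it; axes as the console's. Its cap's top is 63 mm above the work surface, 14 mm proud of its black bezel; it goes straight down 7 mm against a spring (1.5 N to start, 5 N at the stop) and springs back when let go.
- round_key (a joint): How far the large round key is pressed in m: 0 is up, 0.007 is fully down; 0.004 and more counts as pressed.
- bar_key_top (a point): The long bar key: white plastic oblong cap, 60 mm along the console's depth and 26 mm along its length. The point is the centre of the cap's top face and moves with it; axes as the console's. Its cap's top is 63 mm above the work surface, 14 mm proud of its black bezel; it goes straight down 7 mm against a spring (1.5 N to start, 5 N at the stop) and springs back when let go.
- bar_key (a joint): How far the long bar key is pressed in m: 0 is up, 0.007 is fully down; 0.004 and more counts as pressed.
- square_key_top (a point): The square key, not to be pressed: white plastic square cap, 34 by 34 mm. The point is the centre of the cap's top face and moves with it; axes as the console's. Its cap's top is 63 mm above the work surface, 14 mm proud of its black bezel; it goes straight down 7 mm against a spring (1.5 N to start, 5 N at the stop) and springs back when let go.
- square_key (a joint): How far the square key is pressed in m: 0 is up, 0.007 is fully down; 0.004 and more counts as pressed.
- small_key_top (a point): The small round key, not to be pressed: white plastic disc cap, 22 mm in diameter. The point is the centre of the cap's top face and moves with it; axes as the console's. Its cap's top is 63 mm above the work surface, 14 mm proud of its black bezel; it goes straight down 7 mm against a spring (1.5 N to start, 5 N at the stop) and springs back when let go.
- small_key (a joint): How far the small round key is pressed in m: 0 is up, 0.007 is fully down; 0.004 and more counts as pressed.

How it is judged:
On the way, in this order (a step that is already met when the one before it is completed fails the run):
1. the large round key is pressed while the others are up (value of joint round_key above 0.004 m and value of joint each of bar_key, square_key, small_key below 0.002 m), for 0.05 s.
2. the large round key has sprung back and all keys are up (value of joint each of round_key, bar_key, square_key, small_key below 0.002 m), for 0.05 s.
3. the long bar key is pressed while the others are up (value of joint bar_key above 0.004 m and value of joint each of round_key, square_key, small_key below 0.002 m), for 0.05 s.
At the end, for the whole second after the job is handed in: the round key and then the bar key have been pressed at least 4 mm, and all four keys are up again (pressed less than 2 mm) (all of step 2); the robot touches nothing.
It fails at once if the square key or the small round key is pressed 4 mm or more (value of joint any of square_key, small_key above 0.004 m).
It fails at once if the round key and the bar key are pressed at the same time (value of joint each of round_key, bar_key above 0.004 m).
It also fails if it takes over 32 s, if anything falls off the work surface, if the arm or the gripper's body presses on something with over 40 N, if the wrist force passes 120 N, or if a joint passes its speed limit or range.

ROBOT

A 6-joint arm with a two-finger parallel gripper is mounted at the origin on the work surface. World frame = base frame: x ahead of the robot, y to its left, z up, the work surface at z = 0. Lengths are in m, angles in rad, forces in N, time in s.
With the tool pointing down it reaches from about 0.3 to 0.875 m from the base axis. Payload 6.4 kg.
Tool frame: the origin (TCP) lies midway between the tips of the shut fingers; the grasp point (between the pads) lies 19 mm behind it (grasp_offset is the distance from the TCP to the grasp point, in m); z points along the fingers, y is the line along which they close (so a half turn about z gives the same grasp; the last joint's range is limited). The gripper opens to 85 mm and grips with 20 to 120 N. Pads are 22 mm wide; open, the fingers measure 114 mm over their backs; the gripper's body (76 mm by 85 mm) begins 54 mm behind the grasp point. The pads swing forward as they close: fully open they stand 13 mm farther back than shut.
Start: joints at [0.974, 0.181, 1.607, -0, 1.354, -0.206], TCP at [0.219, 0.532, 0.231] pointing down, gripper open.
Joint ranges: [-2.99, 2.99], [-0.89, 2.07], [0.3, 2.58], [-1.14, 4.28], [0, 2.63], [-3.12, 3.12]. Speed limits (rad/s): [2.57, 2.57, 3.01, 3.14, 3.14, 3.14].

INTERFACE

Orientations are given as a unit quaternion [w, x, y, z].
In Python, from bench import * gives the robot as it stands. The module is installed in compiled form; this text tells all that it offers.
- The arm moves only by the tool servo_tool, never from a script. Its argument "commands" is text: rows parted by semicolons, each of 7 numbers parted by spaces: the turn, a rotation vector about the tool's x, y, z in rad, then the shift along the tool's x, y, z in mm, then the opening, from 0 (shut) to 1 (fully open). In form: wx wy wz dx dy dz claw; .... A call has 1 to 5 rows; each row shifts and turns the commanded pose from where the row before left it, along the tool's axes as they then stand; what a row does not reach is not made up. A row lasts 1/8 s, in which the tool goes at most 62.5 mm and 10.7 degrees, less where a joint would pass 70% of its speed; a pose out of reach is approached as far as the arm can. A call with a gripper value outside its range is refused whole. The fingers move at their own pace and stop on an object; the grip force is fixed at half the most. Time passes only in rows, so rows that do not move let the fingers close. It gives the time, the measured TCP pose, the force, the opening and the grip force at its end, in the units of the state.
- get_obs(): the state, without advancing time (a new reading comes with each control period).
- camera(name): name is "scene" or "top" or "wrist"; returns the picture (400x640x3 uint8, blue, green, red); there is no depth.
- calibration(name): a dict with "fx", "fy", "cx", "cy" (pixels), "R" (3x3) and "t" (3): a world point X has camera coordinates R X + t. Camera axes: x right, y down, z forward; pixel columns grow to the right and rows downward; lengths in m; the calibration is good to about 2 mm. A picture is of the moment at which its call begins: read the wrist's pose just before it. calibration takes no time and is no camera call; for the wrist camera it gives the pose at the moment of the call.
- hand_in(): hands the job in; it is judged then, once.
The state is a dict: "time_s": time; "q": joint angles; "dq": joint speeds; "joint_efforts": joint torques, N m; "eef_pos": TCP position; "eef_rot": TCP orientation; "wrist_force": force on the tool from outside, world axes, zero at the start; "torque": the same for the moment, N m; "opening": opening from 0.0 (shut) to 1.0 (fully open); "grasp_force": force on a finger pad.
Only numpy, scipy, OpenCV 4.12 (cv2) and the standard library are available. Lean on these libraries where they do the work, as an engineer would, in place of code of your own. Each camera call takes 0.05 s, during which the arm holds its last target. There are 200 camera calls.

## Working session

There is one attempt and no reset: what is moved stays moved. The work goes in short steps, Python scripts to look and compute and a tool call to move; the robot and the scene stay as the last step left them, time stands still between calls to the robot, and variables do not carry over. Pictures are saved under pics/ and viewed, at most 10 in all, crops included, and the job is handed in when it is done.

Besides the shell and the picture viewer there is one more tool, called after "Call:" as name(argument=value, ...) on one line, values as JSON. servo_tool: Moves the arm, as the interface text tells. Its arguments: {"type":"object","properties":{"commands":{"type":"string"}},"required":["commands"]}

```bash
mkdir -p pics
python3 - <<'E'
from bench import *
import cv2
o=get_obs();print(o['time_s'],o['eef_pos'],o['eef_rot'],o['opening'])
for n in("top","scene"):cv2.imwrite(f"pics/{n}0.png",camera(n))
c=calibration("top");print(c)
E
```

```text
0.0 [0.21870067 0.53118079 0.2303699 ] [-3.52643535e-04  1.94168369e-01  9.80967817e-01 -8.13472680e-04] 0.9999208634826426
{'fx': 426.82543930466113, 'fy': 426.82543930466113, 'cx': 315.04179865611604, 'cy': 204.7110554657655, 'R': array([[-0.02135759, -0.99973731,  0.00831596],
       [-0.99915624,  0.02105184, -0.03526504],
       [ 0.03508071, -0.00906212, -0.9993434 ]]), 't': array([0.03699154, 0.52558048, 0.69988389])}
```

View pics/top0.png

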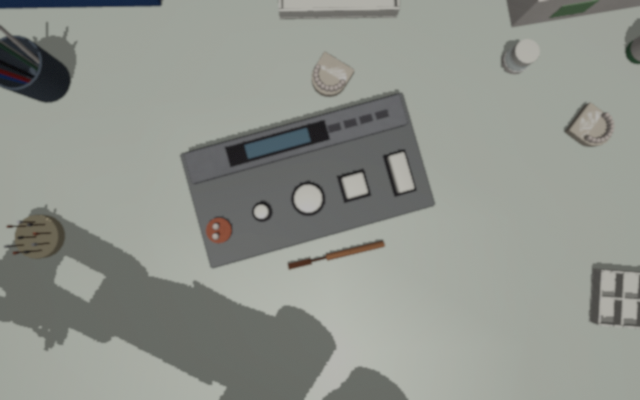

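View pics/scene0.png

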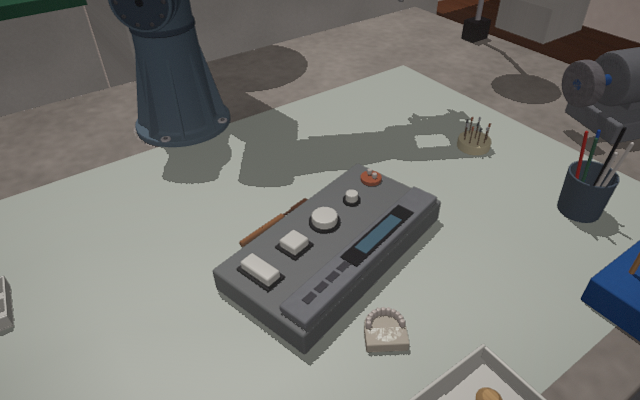

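The top view shows, left to right, the tray (218,230), small round key (261,211), large round key (308,198), square key (354,185) and bar key (400,172). The scene view shows the same order, with nothing in the way above the keys.

```bash
cat > h.py <<'E'
from bench import *
import cv2, numpy as np
from scipy.spatial.transform import Rotation as Ro
def white(im): return cv2.inRange(cv2.cvtColor(im,cv2.COLOR_BGR2HSV),(0,0,140),(180,60,255))
def ray(c,u,v,z):
    d=c["R"].T@np.array([(u-c["cx"])/c["fx"],(v-c["cy"])/c["fy"],1]); o=-c["R"].T@c["t"]
    return o+d*(z-o[2])/d[2]
def tool(o,p):
    w,x,y,z=o["eef_rot"]; return Ro.from_quat([x,y,z,w]).inv().apply(p-o["eef_pos"])*1000
E
python3 - <<'E'
from h import *
np.set_printoptions(precision=4,suppress=True)
im=cv2.imread("pics/top0.png");c=calibration("top")
g=cv2.inRange(cv2.cvtColor(im,cv2.COLOR_BGR2HSV),(0,0,170),(180,60,255))
cs,_=cv2.findContours(g,cv2.RETR_EXTERNAL,cv2.CHAIN_APPROX_NONE)
o=get_obs()
for k in cs:
    r=cv2.minAreaRect(k);(u,v)=r[0]
    if 230<u<430 and 150<v<240 and cv2.contourArea(k)>60:
        p=ray(c,u,v,.063);print(r,p,tool(o,p))
E
```

```text
((260.5, 211.0), (10.0, 11.0), 90.0) [0.5165 0.1101 0.063 ] [-435.7796 -275.7083  167.7471]
((307.7500305175781, 198.25), (24.041629791259766, 24.748737335205078), 45.0) [0.5345 0.0373 0.063 ] [-480.1865 -336.1339  167.827 ]
((354.5346374511719, 185.1269073486328), (18.7690372467041, 18.681331634521484), 74.74488067626953) [ 0.5532 -0.0351  0.063 ] [-525.0471 -395.9247  167.9056]
((401.0660705566406, 171.98114013671875), (35.1642951965332, 13.049251556396484), 74.05460357666016) [ 0.572  -0.1073  0.063 ] [-569.979  -455.5786  167.9841]
```

Call:
servo_tool(commands="0 0 0 -24 -17 0 0;0 0 0 -48 -34 8 0;0 0 0 -48 -34 8 0;0 0 0 -48 -34 8 0;0 0 0 -48 -34 8 0")

```text
time_s: 0.72
eef_pos: [0.3609, 0.3062, 0.1988]
eef_rot: [-0.0, 0.194, 0.981, -0.0]
wrist_force: [0.6, 0.7, -0.2]
opening: 0.0
grasp_force: 0.0
```

Call:
servo_tool(commands="0 0 0 -48 -34 8 0;0 0 0 -48 -34 8 0;0 0 0 -48 -34 8 0;0 0 0 -48 -34 8 0;0 0 0 -48 -34 8 0")

```text
time_s: 1.35
eef_pos: [0.5182, 0.0575, 0.1588]
eef_rot: [-0.0, 0.194, 0.981, 0.0]
wrist_force: [0.4, 0.7, -0.1]
opening: -0.0
grasp_force: 0.0
```

Call:
servo_tool(commands="0 0 0 -24 -13 8 0;0 0 0 0 0 0 0;0 0 0 0 0 0 0")

```text
time_s: 1.72
eef_pos: [0.5341, 0.0388, 0.151]
eef_rot: [-0.001, 0.194, 0.981, 0.0]
wrist_force: [-0.0, 0.2, 0.2]
opening: -0.001
grasp_force: 0.0
```

Run:
```python
from h import *
np.set_printoptions(precision=4,suppress=True)
o=get_obs();c=calibration("wrist");im=camera("wrist");cv2.imwrite("pics/w1.png",im)
print(o['time_s'],o['eef_pos'],o['wrist_force'],o['opening'])
for n,p in(("round",[.5345,.0373,.063]),("bar",[.572,-.1073,.063])):print(n,tool(o,np.array(p)))
cs,_=cv2.findContours(white(im),cv2.RETR_EXTERNAL,cv2.CHAIN_APPROX_NONE)
for k in cs:
    if cv2.contourArea(k)>300:
        r=cv2.minAreaRect(k);p=ray(c,*r[0],.063);print(r,p,tool(o,p))
```

```text
1.725 [0.5341 0.0388 0.151 ] [-0.0395  0.244   0.2083] -0.0005965643777970974
round [-1.0495 -1.2088 87.9863]
bar [ -90.7902 -120.6324   87.8671]
((178.34616088867188, 282.76922607421875), (32.72731018066406, 30.23116111755371), 56.3099365234375) [ 0.5579 -0.1092  0.063 ] [ -78.4522 -127.7738   87.8832]
((247.8000030517578, 250.90000915527344), (36.80000305175781, 36.60000228881836), 53.13010025024414) [ 0.5532 -0.0338  0.063 ] [-45.4526 -59.8415  87.9273]
((313.0, 204.5), (45.0, 46.0), 90.0) [0.5351 0.0383 0.063 ] [-1.1856 -0.0796 87.9861]
((385.54052734375, 153.25674438476562), (24.49544906616211, 25.31744384765625), 9.462322235107422) [0.517  0.1109 0.063 ] [43.1314 60.194  88.045 ]
((526.5, 199.5), (399.0, 225.0), 90.0) [0.6015 0.2114 0.063 ] [  3.2824 185.269   87.9938]
((126.5, 199.5), (399.0, 253.0), 90.0) [ 0.4692 -0.1097  0.063 ] [   3.3918 -162.0285   87.9905]
```

View pics/w1.png

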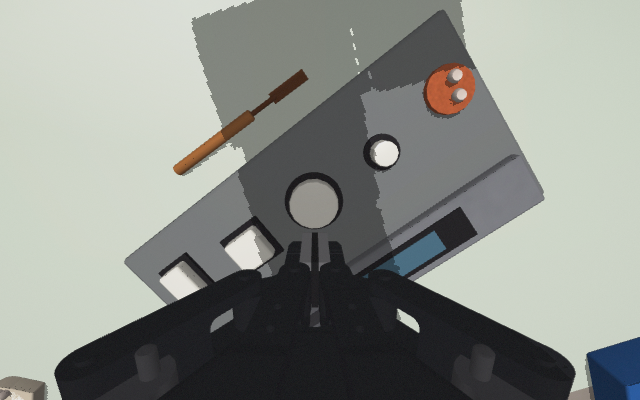

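The wrist view has the large round key at (313,204) right under the shut fingers, matching the top view within 1 mm. Going down.

Call:
servo_tool(commands="0 0 0 -1 -1 35 0;0 0 0 0 0 35 0;0 0 0 0 0 12 0;0 0 0 0 0 0 0")

```text
time_s: 2.28
eef_pos: [0.5348, 0.0376, 0.0692]
eef_rot: [-0.001, 0.194, 0.981, 0.0]
wrist_force: [0.7, 0.8, -0.6]
opening: -0.001
grasp_force: 0.0
```

Call:
servo_tool(commands="0 0 0 0 0 4 0;0 0 0 0 0 4 0;0 0 0 0 0 3 0;0 0 0 0 0 0 0;0 0 0 0 0 0 0")

```text
time_s: 2.9
eef_pos: [0.5363, 0.0368, 0.0589]
eef_rot: [0.001, 0.194, 0.981, 0.0]
wrist_force: [2.2, 1.1, 2.0]
opening: 0.0
grasp_force: 1.7
```

Call:
servo_tool(commands="0 0 0 0 0 2 0;0 0 0 0 0 1 0;0 0 0 0 0 0 0")

```text
time_s: 3.28
eef_pos: [0.5362, 0.0367, 0.056]
eef_rot: [0.001, 0.194, 0.981, 0.0]
wrist_force: [2.0, 0.8, 7.7]
opening: 0.001
grasp_force: 3.8
```

Call:
servo_tool(commands="0 0 0 0 0 -10 0;0 0 0 0 0 -30 0;0 0 0 0 0 -15 0;0 0 0 0 0 0 0")

```text
time_s: 3.78
eef_pos: [0.5357, 0.0368, 0.1111]
eef_rot: [0.001, 0.194, 0.981, -0.0]
wrist_force: [0.0, -0.8, 0.7]
opening: -0.001
grasp_force: 0.0
```

Call:
servo_tool(commands="0 0 0 -20 -29 0 0;0 0 0 -30 -40 0 0;0 0 0 -28 -40 0 0;0 0 0 -10 -11 0 0;0 0 0 0 0 0 0")

```text
time_s: 4.4
eef_pos: [0.5703, -0.1079, 0.1091]
eef_rot: [-0.001, 0.195, 0.981, 0.0]
wrist_force: [0.7, 0.2, -0.9]
opening: 0.001
grasp_force: 0.0
```

Run:
```python
from h import *
np.set_printoptions(precision=4,suppress=True)
o=get_obs();im=camera("wrist");cv2.imwrite("pics/w2.png",im)
print(o['time_s'],o['eef_pos'],o['wrist_force'],tool(o,np.array([.572,-.1068,.063])))
```

```text
4.4 [ 0.5703 -0.1079  0.1091] [ 0.6528  0.1732 -0.8584] [-1.2097  1.645  46.1162]
```

View pics/w2.png

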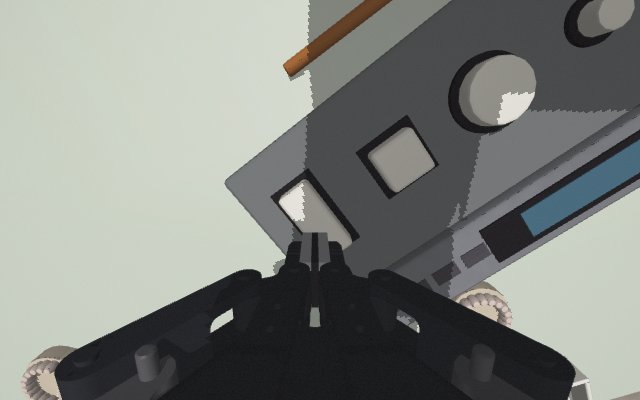

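The wrist view shows the bar key at about (315,213), below the fingertips, and the round key back up at (497,90). Pressing the bar now.

Call:
servo_tool(commands="0 0 0 -1 2 25 0;0 0 0 0 0 14 0;0 0 0 0 0 0 0")

```text
time_s: 4.82
eef_pos: [0.5713, -0.1046, 0.0698]
eef_rot: [-0.002, 0.193, 0.981, 0.0]
wrist_force: [0.8, -0.3, 0.1]
opening: -0.005
grasp_force: 0.0
```

Call:
servo_tool(commands="0 0 0 0 0 4 0;0 0 0 0 0 4 0;0 0 0 0 0 4 0;0 0 0 0 0 2 0;0 0 0 0 0 0 0")

```text
time_s: 5.45
eef_pos: [0.5732, -0.1063, 0.0577]
eef_rot: [0.001, 0.194, 0.981, 0.0]
wrist_force: [0.7, 1.4, 4.2]
opening: 0.003
grasp_force: 2.0
```

Call:
servo_tool(commands="0 0 0 0 0 2 0;0 0 0 0 0 0 0;0 0 0 0 0 0 0")

```text
time_s: 5.82
eef_pos: [0.5732, -0.1063, 0.056]
eef_rot: [0.001, 0.194, 0.981, -0.0]
wrist_force: [-0.6, 2.1, 8.1]
opening: 0.003
grasp_force: 3.7
```

Call:
servo_tool(commands="0 0 0 0 0 -10 0;0 0 0 0 0 -30 0;0 0 0 0 0 -40 0;0 0 0 0 0 -20 0;0 0 0 0 0 0 0")

```text
time_s: 6.45
eef_pos: [0.5735, -0.1067, 0.157]
eef_rot: [0.001, 0.194, 0.981, -0.0]
wrist_force: [0.4, 0.4, -0.2]
opening: -0.003
grasp_force: 0.0
```

Call:
servo_tool(commands="0 0 0 0 0 0 0;0 0 0 0 0 0 0")

```text
time_s: 6.7
eef_pos: [0.5717, -0.1058, 0.1536]
eef_rot: [-0.001, 0.194, 0.981, 0.0]
wrist_force: [-0.5, 0.9, 0.4]
opening: -0.002
grasp_force: 0.0
```

```bash
python3 -c "
from bench import *
print(hand_in())"
```

```text
the job is handed in; nothing more can be done
None
```

I pressed the large round key and then the long bar key, each down to its stop. I let each go before moving on, and the job was handed in at about 6.7 s with the arm clear. I saw the round key back up in a picture but took none of the bar key after releasing it, and the hand-in returned no verdict.

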